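Prove a ratchet indexing head both ways, then index and bolt it

ROBOT

A 7-joint arm with a two-finger parallel gripper is mounted at the origin on a cart in front of the work surface, level with it; the furniture and walls round the work are solid. World frame = base frame: x ahead of the robot, y to its left, z up, the work surface at z = 0. Lengths are in mm, angles in rad, forces in N, time in s.
With the tool pointing down it reaches from about 425 to 875 mm from the base axis. Payload 4.7 kg.
Tool frame: the origin (TCP) lies midway between the tips of the shut fingers; the grasp point (between the pads) lies 19 mm behind it; z points along the fingers, y is the line along which they close (so a half turn about z gives the same grasp; the last joint's range is limited). The gripper opens to 85 mm and grips with 20 to 120 N. Pads are 22 mm wide; open, the fingers measure 114 mm over their backs; the gripper's body (76 mm by 85 mm) begins 54 mm behind the grasp point. The pads swing forward as they close: fully open they stand 13 mm farther back than shut.
Start: joints at [1.26, 0.321, -0.07, 1.45, 0.023, 1.371, -0.057], TCP at [207.408, -616.044, 202.849] pointing down, gripper open.
Joint ranges: [-2.86, 2.86], [-0.3, 2.09], [-1.38, 1.24], [0.06, 2.45], [-1.56, 4.7], [0.09, 2.05], [-2.69, 2.69]. Speed limits (rad/s): [2.57, 2.57, 3.14, 3.14, 3.14, 3.14, 3.14].

INTERFACE

Orientations are given as a unit quaternion [x, y, z, w].
In Python, from cell import bot, vision gives the robot as it stands.
- The arm moves only by the tool apply_moves, never from a script. Its argument "rows" is a list that holds one entry, the list of rows, each a list of 7 numbers: the shift along the world's x, y, z in cm, then the turn, a rotation vector about the world's x, y, z in degrees, then the closure, from -1 (fully open) to 1 (shut). In form: [[[dx, dy, dz, wx, wy, wz, gripper], ...]]. A call has 1 to 12 rows; each row is the pose to reach, as a shift and turn from the pose commanded when the call began; what a row does not reach only later rows make up. A row lasts 1/10 s, in which the tool goes at most 50 mm and 8.59 degrees, less where a joint would pass 70% of its speed; a pose out of reach is approached as far as the arm can. A call with a gripper value outside its range is refused whole. The fingers move at their own pace and stop on an object; "newtons" is the grip in N (left out, the last holds). Time passes only in rows, so rows that repeat a pose let the fingers close. It gives the time, the measured TCP pose, the force, the opening and the grip force at its end, in the units of the state.
- bot.read_state(): the state, without advancing time (a new reading comes with each control period).
- vision.snapshot(name): name is "scene" or "top" or "wrist"; returns the picture (480x640x3 uint8, red, green, blue); there is no depth.
- vision.get_calibration(name): a dict with "K" (3x3 intrinsics, pixels), "R" (3x3) and "t" (3): a world point X has camera coordinates R X + t. Camera axes: x right, y down, z forward; pixel columns grow to the right and rows downward; lengths in mm; the calibration is good to about 2 mm. A picture is of the moment at which its call begins: read the wrist's pose just before it. get_calibration takes no time and is no camera call; for the wrist camera it gives the pose at the moment of the call.
- bot.sign_off(): hands the job in; it is judged then, once.
Trained networks look in the newest picture that a camera, given by its name, has taken for a name from the list of things; names that differ only in an ending like _2 or _b are one class to them, and where a whole thing is asked for, a point or a joint stands for the part that bears it (a point fixed in the world has none). Each returns a list of dicts, best first, with "conf" (0 to 1); they miss things now and then, are a little off and sometimes report something else, mostly with a low value. They report only what shows in the picture. A call takes as long as a camera call.
- vision.boxes_of(camera, label): "position" ([x, y, z] in mm, in world coordinates, good to about 4 mm: the middle of the surface that is visible of it).
- vision.silhouettes(camera, label): "pixels" (480x640 bool, what is visible of it).
- vision.tip_of(camera, label): "position" ([x, y, z] in mm, in world coordinates, good to about 4 mm: a listed point, or the origin of a listed thing).
The state is a dict: "time": time; "q": joint angles; "joint_velocities": joint speeds; "tau": joint torques, N m; "position": TCP position; "tcp_rot": TCP orientation; "wrist_force": force on the tool from outside, world axes, zero at the start; "ft_torque": the same for the moment, N m; "opening": finger opening in mm; "grip_force": force on a finger pad.
Only numpy, scipy, OpenCV 4.12 (cv2) and the standard library are available. Lean on these libraries where they do the work, as an engineer would, in place of code of your own. Each camera call takes 0.05 s, during which the arm holds its last target. There are 200 camera calls.

TASK

Check the freewheel of the ratchet indexing head on the sloping stand: first swing its lever clockwise, the loose way, right to its stop and see that the notched plate stays put. Then rock the lever so that its gripping (anticlockwise) strokes carry the plate round until the notch in its rim faces the locking bolt, and slide the bolt fully home into the notch. Move the plate only by the lever, and leave the other things on the bench where they are.

Things in the scene. Friction and masses are not known exactly. Their poses are not given: they have to be found in the camera images.
- stand: Grey stand fixed on the bench, base 178 x 200 x 12 mm (x from -98 to +80, y +-100 mm). Origin: on the bench under the base; x points to its back, y to its left, z up. It carries a bare metal face plate that slopes 35 degrees, falling toward the robot, and at its back a whitish guard on two 12 mm rods (x 66, y +-88 mm)
- guard (a point): Middle of the front lower edge of the whitish plastic guard plate (42 x 200 x 6 mm, 354 mm above the bench). It hangs over the lever's knob, so the knob can be taken only with the tool leaning along the head's axis (about 35 degrees from vertical, gripper body toward the robot), not from straight above
- axis (a point): Where the axis of plate and lever meets the sloping face, 100 mm above the bench. z points out of the face along the axis (35 degrees from vertical, toward the robot), x up the slope, y to the left. Heights over the face: plate 4-14 mm (radius 52), ratchet wheel 14-24 mm (radius 37, 20 teeth), lever 26-34 mm; face plate x -118 to +62, y +-65 mm
- lever_knob (a point): Grip point on the lever's upright black round knob (diameter 20 mm, 34 to 84 mm over the face, parallel to the axis): on the knob's centre line, 62 mm over the face and 85 mm from the axis. z along the knob, outward from the face
- lever (a joint): Lever angle in rad about the axis, positive anticlockwise seen along the axis from above; 0: straight up the slope. Stops at -0.75 and +0.75; stays where left. Its spring pawl rides on the ratchet wheel: turned negative (clockwise) it runs loose and the plate stays; turned positive it grips within one tooth (0.314 rad) and carries the plate. About 5 N at the knob
- plate (a joint): Angle of the notched dark steel plate in rad, positive anticlockwise seen along the axis from above. At 0 the notch faces the locking bolt, straight down the slope. It starts 1.6 to 2.2 rad short (negative), more than one stroke of the lever. It stays where left (friction) and the lever cannot turn it back, so do not overshoot
- notch (a point): The notch in the plate's rim, 17 mm wide at the rim and narrowing inward, 14 mm deep: the point on its middle line, 48 mm from the axis, on the plate's upper side
- bolt_knob (a point): Grip point on the upright black round knob of the locking bolt (diameter 16 mm, 21 to 61 mm over the face, parallel to the axis): on its centre line, 43 mm over the face; 90 mm from the axis down the slope when the bolt is drawn. z outward. It can be taken leaning or from almost straight above. The bolt runs in a guide of two dark bars, 35 mm wide over all, 18 mm high
- bolt (a joint): How far the locking bolt is pushed up the slope toward the axis, in m: 0 drawn, 0.018 fully home in the notch. Its round nose is 8 mm wide; if the notch is not in front it stops on the plate's rim at about 0.004. About 3 N moves it, up to 10 N if it must centre the plate by the last few degrees. It stays where left
- bottle_mid (a point): Small oil bottle with a red spout, diameter 37, height 104 mm, standing left of the stand: its centre. A bystander
- armature_mid (a point): Small motor armature, 34 mm thick, 120 mm long, lying right of the stand: its centre. A bystander
- pulley_mid (a point): Small aluminium pulley, diameter 50, height 17 mm, lying flat farther right: its centre. A bystander

How it is judged:
By the outcome, as a careful person would: the job done as asked, in the order asked, and still so for the second after the job is handed in, with the robot touching nothing.
It also fails if it takes over 56 s, if anything falls off the work surface, if the arm or the gripper's body presses on something with over 40 N, if the wrist force passes 120 N, or if a joint passes its speed limit or range.

## Working session

There is one attempt and no reset: what is moved stays moved. The work goes in short steps, Python scripts to look and compute and a tool call to move; the robot and the scene stay as the last step left them, time stands still between calls to the robot, and variables do not carry over. Pictures are saved under pics/ and viewed, at most 10 in all, crops included, and the job is handed in when it is done.

Besides the shell and the picture viewer there is one more tool, called after ">>>" as name([rows], argument=value, ...), one row to a line, values as JSON. apply_moves: Moves the arm, as the interface text tells. Its arguments: {"type":"object","properties":{"rows":{"type":"array"},"newtons":{"type":"number"}},"required":["rows"]}

```bash
ls; mkdir -p pics
python3 - <<'E'
from cell import bot, vision
import cv2, numpy as np
s=bot.read_state(); print({k:np.round(v,3).tolist() for k,v in s.items()})
for c in ["scene","top"]:
    im=vision.snapshot(c); cv2.imwrite(f"pics/{c}0.png",im[:,:,::-1])
    for l in ["stand","axis","guard","lever_knob","notch","bolt_knob","bottle_mid","armature_mid","pulley_mid"]:
        try:
            r=vision.tip_of(c,l); print(c,l,[(np.round(d["position"]).tolist(),round(d["conf"],2)) for d in r[:2]])
        except Exception as e: print(c,l,e)
    k=vision.get_calibration(c); print(np.round(k["K"],1).tolist(),np.round(-k["R"].T@k["t"]))
E
```

```text
pics
{'time': 0.0, 'q': [1.26, 0.322, -0.07, 1.452, 0.023, 1.371, -0.057], 'joint_velocities': [0.002, 0.002, 0.002, 0.0, 0.001, 0.002, -0.0], 'tau': [0.0, -49.358, -0.382, -31.434, 0.013, 0.012, 0.0], 'position': [207.171, -615.461, 201.691], 'tcp_rot': [0.987, 0.162, -0.0, -0.001], 'wrist_force': [-0.019, -0.483, -0.643], 'ft_torque': [0.014, 0.0, 0.035], 'grip_force': 0.0, 'opening': 85.524}
scene stand [([527.0, -21.0, -1.0], 0.94)]
scene axis [([538.0, -23.0, 98.0], 0.61)]
scene guard [([570.0, -21.0, 351.0], 0.69)]
scene lever_knob [([564.0, -0.0, 198.0], 0.66)]
scene notch [([527.0, 25.0, 114.0], 0.6), ([438.0, -37.0, 83.0], 0.16)]
scene bolt_knob [([437.0, -35.0, 84.0], 0.47)]
scene bottle_mid [([489.0, 118.0, 47.0], 0.69)]
scene armature_mid [([506.0, -189.0, 18.0], 0.71), ([490.0, 119.0, 52.0], 0.51)]
scene pulley_mid [([462.0, -446.0, 5.0], 0.72), ([488.0, 116.0, 50.0], 0.62)]
[[599.6, 0.0, 319.7], [0.0, 599.6, 239.9], [0.0, 0.0, 1.0]] [-353.  648.  986.]
top stand [([529.0, -20.0, 4.0], 0.81)]
top axis [([538.0, -20.0, 100.0], 0.71), ([459.0, -445.0, 10.0], 0.55)]
top guard [([573.0, -20.0, 353.0], 0.9)]
top lever_knob [([563.0, 8.0, 198.0], 0.85)]
top notch [([526.0, 26.0, 116.0], 0.65)]
top bolt_knob [([438.0, -35.0, 77.0], 0.59)]
top bottle_mid []
top armature_mid [([513.0, -188.0, 20.0], 0.69)]
top pulley_mid [([459.0, -444.0, 12.0], 0.68), ([576.0, -17.0, 354.0], 0.34)]
[[442.1, 0.0, 318.1], [0.0, 442.1, 236.9], [0.0, 0.0, 1.0]] [ 471. -108. 1304.]
```

View pics/scene0.png

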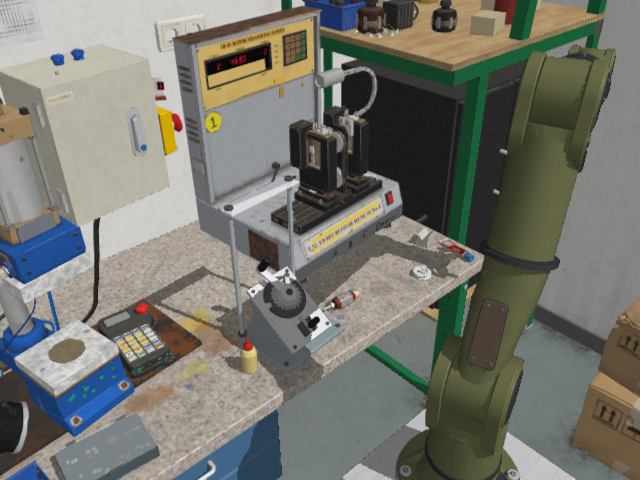

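View pics/top0.png

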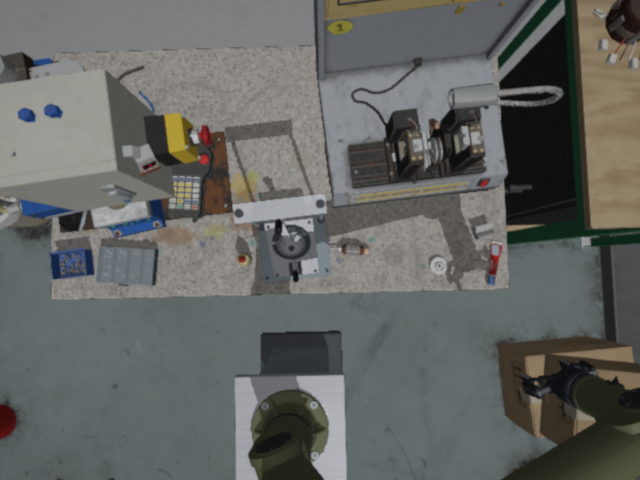

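The scene picture shows the stand near (290,310), with the lever knob at (265,265) and the bolt knob at (313,322). The top picture shows the stand at (295,245) and the guard strip running from (235,212) to (325,202), so the stand is yawed slightly. Next I'll fit the stand pose from all the points.

```bash
cat > h.py <<'E'
import numpy as np, cv2
from cell import bot, vision
from scipy.optimize import least_squares
from scipy.spatial.transform import Rotation as Ro
S,C=np.sin(np.radians(35)),np.cos(np.radians(35))
A=np.array([[C,0,-S],[0,1,0],[S,0,C]])   # columns: face x,y,z in stand frame
AX=np.array([10.,0,100])
def world(p,l):   # face-frame point -> world ; p=(x,y,yaw)
    return Ro.from_euler('z',p[2]).apply(AX+A@np.asarray(l,float))+[p[0],p[1],0]
def standw(p,s): return Ro.from_euler('z',p[2]).apply(s)+[p[0],p[1],0]
def local(p,w): return A.T@(Ro.from_euler('z',-p[2]).apply(np.asarray(w)-[p[0],p[1],0])-AX)
def knob(p,a,h=62): return world(p,[85*np.cos(a),85*np.sin(a),h])
def bolt(p,d=0): return world(p,[-90+1000*d,0,43])
def ntch(p,th): return world(p,[48*np.cos(th+np.pi),48*np.sin(th+np.pi),14])
def unproj(cam,uv,z):
    k=vision.get_calibration(cam); c=-k["R"].T@k["t"]
    d=k["R"].T@np.linalg.inv(k["K"])@np.array([uv[0],uv[1],1.]); return c+d*(z-c[2])/d[2]
def proj(cam,X):
    k=vision.get_calibration(cam); q=k["K"]@(k["R"]@X+k["t"]); return q[:2]/q[2]
def obs(cams,labels,n=1):
    o={}
    for c in cams:
        for _ in range(n):
            vision.snapshot(c)
            for l in labels:
                r=vision.tip_of(c,l)
                if r and r[0]["conf"]>.4: o.setdefault(l,[]).append(np.array(r[0]["position"]))
    return o
def fit(o,extra=lambda p:[]):
    def f(v):
        p=v[:3]; r=[]
        P={"stand":standw(p,[0,0,0]),"axis":world(p,[0,0,0]),"guard":standw(p,[45,0,354]),
           "lever_knob":knob(p,v[3]),"notch":ntch(p,v[4]),"bolt_knob":bolt(p)}
        for l,x in o.items():
            for y in x: r+=list((y-P[l])/4)
        return np.r_[r,extra(p)]
    return least_squares(f,[528,-21,.1,.28,-1.6],loss='soft_l1')
E
python3 - <<'E'
from h import *
o=obs(["top","scene"],["stand","axis","guard","lever_knob","notch","bolt_knob"],1)
y=[]
for cam in ["top","scene"]:
    r=vision.silhouettes(cam,"guard")
    if r: 
        m=r[0]["pixels"].astype(np.uint8); print(cam,r[0]["conf"],m.sum(),cv2.minAreaRect(cv2.findNonZero(m)))
for cam in ["top","scene"]:
    print(cam,{l:[np.round(x).tolist() for x in v] for l,v in o.items()})
    break
# guard strip from the top image by brightness
im=vision.snapshot("top"); 
L=[unproj("top",(u,v),357) for u,v in [(235,212),(325,202)]]; print(L)
roi=im[185:230,225:335].min(2)
m=(roi>175).astype(np.uint8); n,lab,st,_=cv2.connectedComponentsWithStats(m); i=1+st[1:,4].argmax()
pts=np.argwhere(lab==i)[:,::-1]+[225,185]; box=cv2.boxPoints(cv2.minAreaRect(pts.astype(np.float32)))
B=[unproj("top",b,357) for b in box]; print(st[i],np.round(B).tolist())
r=fit(o); print(np.round(r.x,3),r.cost); p=r.x
J=np.linalg.inv(r.jac.T@r.jac); print(np.sqrt(np.diag(J)))
print(knob(p,p[3]),bolt(p),world(p,[0,0,0]))
E
```

```text
top 0.81 6095 ((283.0914306640625, 239.3231658935547), (83.92797088623047, 92.8729248046875), 83.6598129272461)
scene 0.59 8373 ((272.75335693359375, 277.9252624511719), (187.1512451171875, 106.17516326904297), 72.15570831298828)
top {'stand': [[530.0, -23.0, 4.0], [528.0, -22.0, -0.0]], 'axis': [[536.0, -19.0, 98.0], [537.0, -24.0, 98.0]], 'guard': [[570.0, -19.0, 351.0], [569.0, -21.0, 352.0]], 'lever_knob': [[566.0, 7.0, 196.0], [566.0, 0.0, 201.0]], 'notch': [[527.0, 26.0, 116.0], [527.0, 25.0, 114.0]], 'bolt_knob': [[440.0, -33.0, 82.0], [571.0, -20.0, 352.0]]}
[array([586.04491318,  80.22980584, 357.        ]), array([ 602.61763546, -114.45306529,  357.        ])]
[79 12  7  6 32] [[615.0, -69.0, 357.0], [614.0, -82.0, 357.0], [603.0, -82.0, 357.0], [604.0, -69.0, 357.0]]
[ 5.27008e+02 -2.25930e+01  7.50000e-02  2.75000e-01 -1.63400e+00] 103.57153399574187
[1.4691637  1.49733366 0.04490849 0.05310182 0.07696813]
[566.62179441   3.5030233  197.71316569] [438.86816025 -29.20520461  83.60165863] [536.97990274 -21.84447181 100.        ]
```

```bash
cat >> h.py <<'E'
P=np.array([528,-22,.09])
def target(p,loc,back=19,tilt=0):  # loc: grasp point in face frame -> TCP pose (pos, R)
    F=Ro.from_euler('z',p[2]).as_matrix()@A
    R=np.c_[F[:,0],-F[:,1],-F[:,2]]
    R=Ro.from_rotvec(F[:,1]*tilt).as_matrix()@R
    return world(p,loc)+R[:,2]*back,R
def row(pos,R,pos0=None,R0=None):
    s=bot.read_state()
    pos0=np.array(s["position"]) if pos0 is None else pos0
    R0=Ro.from_quat(s["tcp_rot"]).as_matrix() if R0 is None else R0
    return np.round(np.r_[(pos-pos0)/10,np.degrees(Ro.from_matrix(R@R0.T).as_rotvec())],2).tolist()
E
python3 - <<'E'
from h import *
a=.275
pos,R=target(P,[85*np.cos(a),85*np.sin(a),62+100]); print(pos,row(pos,R))
E
```

```text
[520.93598293   0.53780254 264.06081762] [31.35, 61.66, 6.12, 7.23, -34.33, -13.03]
```

>>> apply_moves([
  [[8,15,6,1.8,-8.5,-3.2,-1],[8,15,6,1.8,-8.5,-3.2,-1],[8,15,6,1.8,-8.5,-3.2,-1],[16,31,6.1,3.6,-17,-6.5,-1],[16,31,6.1,3.6,-17,-6.5,-1],[16,31,6.1,3.6,-17,-6.5,-1],[31.3,61.7,6.1,7.2,-34.3,-13,-1],[31.3,61.7,6.1,7.2,-34.3,-13,-1],[31.3,61.7,6.1,7.2,-34.3,-13,-1],[31.3,61.7,6.1,7.2,-34.3,-13,-1],[31.3,61.7,6.1,7.2,-34.3,-13,-1],[31.3,61.7,6.1,7.2,-34.3,-13,-1]],
])

```text
time: 3.05
position: [451.0, -223.2, 224.9]
tcp_rot: [0.954, 0.05, 0.294, -0.036]
wrist_force: [1.2, 2.7, 2.4]
opening: 85.6
grip_force: 0.0
```

Run:
```python
from h import *
a=.275
pos,R=target(P,[85*np.cos(a),85*np.sin(a),62+100]); print(pos,row(pos,R)); print(np.round(bot.read_state()["q"],2))
```

```text
[520.93598293   0.53780254 264.06081762] [7.0, 22.37, 3.92, -2.16, -0.87, -1.58]
[ 0.97 -0.3  -0.17  2.17 -0.65  1.   -0.38]
```

>>> apply_moves([
  [[4,11,3,-1,-0.5,-0.8,-1],[7,22.4,3.9,-2.2,-0.9,-1.6,-1],[7,22.4,3.9,-2.2,-0.9,-1.6,-1],[7,22.4,3.9,-2.2,-0.9,-1.6,-1],[7,22.4,3.9,-2.2,-0.9,-1.6,-1],[7,22.4,3.9,-2.2,-0.9,-1.6,-1],[7,22.4,3.9,-2.2,-0.9,-1.6,-1]],
])

```text
time: 3.75
position: [521.1, -113.8, 192.4]
tcp_rot: [0.96, 0.039, 0.278, -0.017]
wrist_force: [-0.3, -0.9, 0.6]
opening: 85.6
grip_force: 0.0
```

Run:
```python
from h import *
im=vision.snapshot("wrist"); cv2.imwrite("pics/w1.png",im[:,:,::-1])
o={}
for l in ["axis","lever_knob","notch","bolt_knob"]:
    r=vision.tip_of("wrist",l); print(l,[(np.round(d["position"],1).tolist(),round(d["conf"],2)) for d in r[:2]])
    if r: o[l]=[r[0]["position"]]
a=.275
for n,x in [("axis14",world(P,[0,0,14])),("knobtop",knob(P,a,84)),("notch",ntch(P,-1.63)),("bolttop",world(P,[-90,0,61]))]: print(n,proj("wrist",x))
pos,R=target(P,[85*np.cos(a),85*np.sin(a),62]); print(pos,row(pos,R)); s=bot.read_state();print(s["time"],np.round(s["q"],2),s["position"])
```

```text
axis [([533.6, -19.8, 96.3], 0.82)]
lever_knob [([565.7, 2.8, 199.7], 0.62), ([532.2, -21.3, 2.5], 0.59)]
notch [([526.8, 31.6, 116.7], 0.62)]
bolt_knob [([440.1, -30.1, 84.3], 0.79)]
axis14 [194.73151916 278.67995018]
knobtop [ 71.77977612 176.71018045]
notch [126.23342526 276.05156945]
bolttop [187.34353672 434.80105014]
[578.06148487   5.69302434 182.14561319] [5.68, 12.45, -1.27, -1.05, -2.33, 0.65]
4.0 [ 0.48 -0.3  -0.11  2.22 -0.43  0.75 -0.89] [ 521.26858972 -118.82534268  194.85619559]
```

View pics/w1.png

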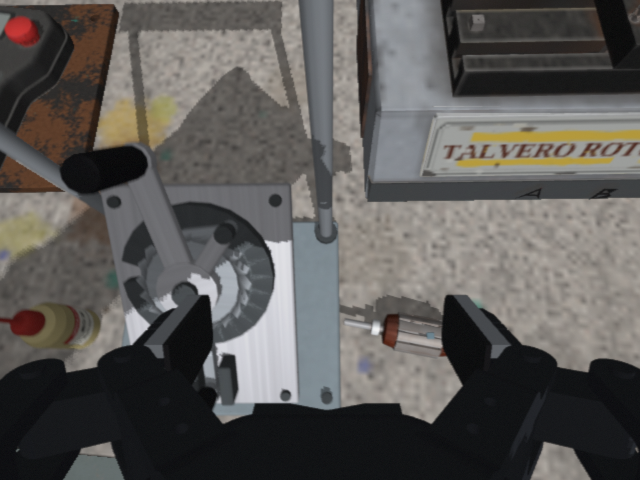

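Wrist view: the knob's top is at (85,172), the notch side of the plate is on the left, and the armature is at (420,330) between the fingers. The network points agree with my fit. Joint 2 is at its limit, so I'll approach at a smaller standoff.

Run:
```python
from h import *
a=.275
s=bot.read_state();print(local(P,s["position"]))
for h in (40,45):
  pos,R=target(P,[85*np.cos(a),85*np.sin(a),62+h]); print(pos,row(pos,R),local(P,pos))
```

```text
[ 33.59533839 -95.82845527  92.27432397]
[555.2112841    3.63093562 214.91169496] [3.39, 12.25, 2.01, -1.05, -2.33, 0.65] [81.8061418  23.08148964 83.        ]
[552.355009     3.37317453 219.00745518] [3.11, 12.22, 2.42, -1.05, -2.33, 0.65] [81.8061418  23.08148964 88.        ]
```

>>> apply_moves([
  [[3.1,3,2.4,-1,-2.3,0.6,-1],[3.1,3,2.4,-1,-2.3,0.6,-1],[3.1,6,2.4,-1,-2.3,0.6,-1],[3.1,6,2.4,-1,-2.3,0.6,-1],[3.1,6,2.4,-1,-2.3,0.6,-1]],
])

```text
time: 4.5
position: [558.4, -59.4, 216.2]
tcp_rot: [0.953, 0.044, 0.298, -0.015]
wrist_force: [0.2, -0.6, 0.6]
opening: 85.3
grip_force: 0.0
```

Run:
```python
from h import *
a=.275
s=bot.read_state();print(s["position"],np.round(s["q"],2),local(P,s["position"]))
for h in (45,):
  pos,R=target(P,[85*np.cos(a),85*np.sin(a),62+h]); print(pos,row(pos,R),local(P,pos))
```

```text
[558.40618437 -59.40694073 216.21958854] [ 0.34 -0.3  -0.15  2.19 -0.32  0.69 -1.11] [ 80.52172264 -39.98840859  85.49600323]
[552.355009     3.37317453 219.00745518] [-0.61, 6.28, 0.28, -0.12, -0.3, -0.12] [81.8061418  23.08148964 88.        ]
```

>>> apply_moves([
  [[-0.4,3,0.2,-0.1,-0.3,-0.1,-1],[-0.6,6.3,0.3,-0.1,-0.3,-0.1,-1],[-0.6,6.3,0.3,-0.1,-0.3,-0.1,-1],[-0.6,6.3,0.3,-0.1,-0.3,-0.1,-1]],
])

```text
time: 4.9
position: [566.0, 3.1, 214.3]
tcp_rot: [0.954, 0.044, 0.296, -0.014]
wrist_force: [0.9, -1.1, 0.2]
opening: 85.5
grip_force: 0.0
```

Run:
```python
from h import *
im=vision.snapshot("wrist"); cv2.imwrite("pics/w2.png",im[:,:,::-1])
for l in ["lever_knob","axis","notch"]:
    r=vision.tip_of("wrist",l); print(l,[(np.round(d["position"],1).tolist(),round(d["conf"],2)) for d in r[:2]])
a=.275
for n,x in [("knobtop",knob(P,a,84)),("knobbase",knob(P,a,34)),("axis34",world(P,[0,0,34]))]: print(n,proj("wrist",x))
s=bot.read_state();print(s["position"],np.round(s["q"],2),local(P,s["position"]))
pos,R=target(P,[85*np.cos(a),85*np.sin(a),62]); print(pos,row(pos,R))
```

```text
lever_knob [([566.3, 2.7, 201.0], 0.6)]
axis [([533.8, -23.2, 95.7], 0.76)]
notch [([523.8, 29.5, 115.8], 0.7)]
knobtop [324.00769039 298.60588664]
knobbase [324.68952679 262.81673526]
axis34 [361.0686404  382.94305757]
[566.01513959   1.66366827 214.30449863] [ 0.16 -0.3  -0.15  2.19 -0.16  0.65 -1.39] [90.12721181 20.1511495  76.4322742 ]
[578.06148487   5.69302434 182.14561319] [1.2, 0.4, -3.22, -0.03, -0.49, 0.09]
```

View pics/w2.png

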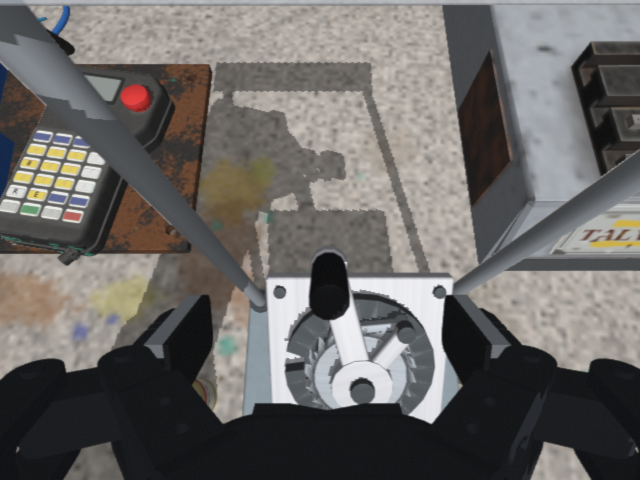

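Knob top is at (328,305), about 2 mm from the prediction. It sits between the open fingers, and the notch is at (295,367). I'll go down and grip, biased slightly clockwise.

>>> apply_moves([
  [[0.4,0,-1.1,0,-0.5,0,-1],[0.8,0.1,-2.2,0,-0.5,0,-1],[1.1,0.1,-3.2,0,-0.5,0,-1],[1.1,0.1,-3.2,0,-0.5,0,-1],[1.1,0.1,-3.2,0,-0.5,0,1],[1.1,0.1,-3.2,0,-0.5,0,1],[1.1,0.1,-3.2,0,-0.5,0,1],[1.1,0.1,-3.2,0,-0.5,0,1],[1.1,0.1,-3.2,0,-0.5,0,1],[1.1,0.1,-3.2,0,-0.5,0,1]],
], newtons=30)

```text
time: 6.1
position: [577.2, 4.7, 182.9]
tcp_rot: [0.953, 0.044, 0.301, -0.014]
wrist_force: [-2.8, -0.1, 3.5]
opening: 18.6
grip_force: 29.2
```

```bash
cat >> h.py <<'E'
P=np.array([526,-22.5,.09])
def arc(p,a0,a1,n,h=62,r=85):   # shifts (cm) of a rigid knob path with constant orientation, from a0
    return [np.round((world(p,[r*np.cos(a),r*np.sin(a),h])-world(p,[r*np.cos(a0),r*np.sin(a0),h]))/10,2).tolist() for a in np.linspace(a0,a1,n+1)[1:]]
def lev(p=None):
    p=P if p is None else p
    s=bot.read_state(); R=Ro.from_quat(s["tcp_rot"]).as_matrix()
    l=local(p,np.array(s["position"])-R[:,2]*19); return np.arctan2(l[1],l[0]),np.hypot(l[0],l[1]),l[2],s
E
python3 - <<'E'
from h import *
a,r,h,s=lev(); print(a,r,h,np.round(s["q"],2),s["opening"],s["grip_force"],s["wrist_force"])
for x in arc(P,a,-.78,10): print(x)
E
```

```text
0.2641907738749526 86.09476085188876 62.00333873641101 [ 0.16 -0.25 -0.16  2.22 -0.16  0.56 -1.38] 18.56569722373881 29.165116846561432 [-2.79539476 -0.14850824  3.48803719]
[0.23, -0.85, 0.11]
[0.39, -1.72, 0.16]
[0.47, -2.6, 0.16]
[0.48, -3.49, 0.11]
[0.41, -4.37, 0.01]
[0.26, -5.23, -0.15]
[0.04, -6.07, -0.35]
[-0.25, -6.86, -0.6]
[-0.61, -7.62, -0.9]
[-1.03, -8.32, -1.24]
```

>>> apply_moves([
  [[0.23,-0.85,0.11,0,0,0,1],[0.39,-1.72,0.16,0,0,0,1],[0.47,-2.6,0.16,0,0,0,1],[0.48,-3.49,0.11,0,0,0,1],[0.41,-4.37,0.01,0,0,0,1],[0.26,-5.23,-0.15,0,0,0,1],[0.04,-6.07,-0.35,0,0,0,1],[-0.25,-6.86,-0.6,0,0,0,1],[-0.61,-7.62,-0.9,0,0,0,1],[-1.03,-8.32,-1.24,0,0,0,1],[-1.03,-8.32,-1.24,0,0,0,1],[-1.03,-8.32,-1.24,0,0,0,1]],
])

```text
time: 7.3
position: [569.4, -77.0, 172.9]
tcp_rot: [0.952, 0.044, 0.303, -0.014]
wrist_force: [4.2, 4.5, 2.8]
opening: 18.4
grip_force: 30.5
```

Run:
```python
from h import *
a,r,h,s=lev(); print(a,r,h,np.round(s["q"],2),s["opening"],s["grip_force"],s["wrist_force"])
for c in ("top","scene"):
    im=vision.snapshot(c)
    for l in ("notch","lever_knob"):
        for d in vision.tip_of(c,l)[:1]:
            q=local(P,d["position"]); print(c,l,q.round(),np.arctan2(q[1],q[0]).round(3),round(d["conf"],2))
    cv2.imwrite(f"pics/{c}1.png",im[:,:,::-1])
```

```text
-0.7308943424785999 87.2114280514774 62.44413021754117 [ 0.15 -0.23  0.04  2.24 -0.3   0.56 -1.07] 18.352837588443823 30.46696811914444 [4.19048952 4.46433712 2.84614095]
top notch [ 5. 45. 18.] 1.454 0.88
top lever_knob [ 64. -52.  63.] -0.681 0.6
scene notch [ 6. 48. 11.] 1.441 0.58
scene lever_knob [ 66. -60.  64.] -0.74 0.75
```

>>> apply_moves([
  [[-0.22,-0.32,-0.17,0,0,0,1],[-0.45,-0.63,-0.35,0,0,0,1],[-0.45,-0.63,-0.35,0,0,0,1],[-0.45,-0.63,-0.35,0,0,0,1]],
])

```text
time: 8.0
position: [569.2, -77.2, 173.0]
tcp_rot: [0.95, 0.047, 0.307, -0.016]
wrist_force: [21.2, 19.2, 1.0]
opening: 18.6
grip_force: 29.9
```

Run:
```python
from h import *
a,r,h,s=lev(); print(a,r,h,s["position"],s["opening"],s["grip_force"],s["wrist_force"])
for c in ("top","scene"):
    im=vision.snapshot(c)
    for l in ("notch","lever_knob"):
        for d in vision.tip_of(c,l)[:1]:
            q=local(P,d["position"]); print(c,l,q.round(),np.arctan2(q[1],q[0]).round(3),round(d["conf"],2))
```

```text
-0.7356916450927199 87.19237139952784 62.68756682253037 [569.20801508 -77.21669968 173.0221936 ] 18.572533219378702 29.904188811779022 [21.22637876 19.15334351  0.97220555]
top notch [ 5. 45. 15.] 1.461 0.86
top lever_knob [ 63. -54.  61.] -0.712 0.54
scene notch [ 5. 46. 11.] 1.456 0.57
scene lever_knob [ 2. -3. -3.] -0.916 0.66
```

The stop is reached: 28 N against it with no motion, and the notch is unchanged. Next is the gripping stroke.

Run:
```python
from h import *
for x in arc(P,-.85,0,10): print(x)
print()
for x in arc(P,0,.79,10): print(x)
```

```text
[0.38, 0.54, 0.3]
[0.72, 1.11, 0.57]
[1.02, 1.72, 0.82]
[1.27, 2.36, 1.04]
[1.48, 3.03, 1.22]
[1.64, 3.71, 1.38]
[1.75, 4.42, 1.5]
[1.81, 5.13, 1.59]
[1.82, 5.85, 1.64]
[1.78, 6.57, 1.66]

[-0.08, 0.67, -0.02]
[-0.21, 1.32, -0.06]
[-0.37, 1.97, -0.14]
[-0.58, 2.6, -0.24]
[-0.83, 3.21, -0.38]
[-1.11, 3.8, -0.54]
[-1.43, 4.35, -0.73]
[-1.79, 4.88, -0.94]
[-2.18, 5.37, -1.18]
[-2.6, 5.83, -1.44]
```

>>> apply_moves([
  [[0.38,0.54,0.3,0,0,0,1],[0.72,1.11,0.57,0,0,0,1],[1.02,1.72,0.82,0,0,0,1],[1.27,2.36,1.04,0,0,0,1],[1.48,3.03,1.22,0,0,0,1],[1.64,3.71,1.38,0,0,0,1],[1.75,4.42,1.5,0,0,0,1],[1.81,5.13,1.59,0,0,0,1],[1.82,5.85,1.64,0,0,0,1],[1.78,6.57,1.66,0,0,0,1]],
])

```text
time: 9.3
position: [586.1, -23.6, 188.8]
tcp_rot: [0.95, 0.042, 0.308, -0.011]
wrist_force: [10.2, -3.7, 3.3]
opening: 18.1
grip_force: 30.9
```

>>> apply_moves([
  [[-0.08,0.67,-0.02,0,0,0,1],[-0.21,1.32,-0.06,0,0,0,1],[-0.37,1.97,-0.14,0,0,0,1],[-0.58,2.6,-0.24,0,0,0,1],[-0.83,3.21,-0.38,0,0,0,1],[-1.11,3.8,-0.54,0,0,0,1],[-1.43,4.35,-0.73,0,0,0,1],[-1.79,4.88,-0.94,0,0,0,1],[-2.18,5.37,-1.18,0,0,0,1],[-2.6,5.83,-1.44,0,0,0,1],[-2.6,5.83,-1.44,0,0,0,1]],
])

```text
time: 10.4
position: [556.4, 38.3, 172.1]
tcp_rot: [0.952, 0.043, 0.304, -0.013]
wrist_force: [-1.3, -1.7, 9.2]
opening: 18.0
grip_force: 31.3
```

Run:
```python
from h import *
a,r,h,s=lev(); print(a,r,h,s["position"],s["opening"],s["grip_force"],s["wrist_force"],s["time"])
for c in ("top","scene"):
    im=vision.snapshot(c); cv2.imwrite(f"pics/{c}2.png",im[:,:,::-1])
    for l in ("notch","lever_knob"):
        for d in vision.tip_of(c,l)[:1]:
            q=local(P,d["position"]); print(c,l,q.round(),np.arctan2(q[1],q[0]).round(3),round(d["conf"],2))
```

```text
0.7489382762519672 85.00046349655348 63.30234643095919 [556.35154059  38.33348577 172.07653333] 17.99348965978147 31.29793882369995 [-1.31056722 -1.65222324  9.2480729 ] 10.4
top notch [-47.  15.  13.] 2.834 0.75
top lever_knob [61. 59. 61.] 0.766 0.84
scene notch [-48.  14.  16.] 2.859 0.86
scene lever_knob [61. 55. 61.] 0.736 0.92
```

Run:
```python
from h import *
for x in arc(P,.77,-.06,10): print(x)
print()
for x in arc(P,-.06,.29,6): print(x)
```

```text
[0.43, -0.49, 0.27]
[0.83, -1.02, 0.51]
[1.19, -1.59, 0.73]
[1.51, -2.19, 0.92]
[1.79, -2.81, 1.07]
[2.03, -3.47, 1.2]
[2.22, -4.14, 1.29]
[2.37, -4.82, 1.35]
[2.47, -5.52, 1.37]
[2.52, -6.23, 1.37]

[-0.03, 0.49, 0.01]
[-0.09, 0.99, 0.0]
[-0.17, 1.48, -0.02]
[-0.27, 1.96, -0.06]
[-0.39, 2.44, -0.12]
[-0.54, 2.9, -0.19]
```

>>> apply_moves([
  [[0.43,-0.49,0.27,0,0,0,1],[0.83,-1.02,0.51,0,0,0,1],[1.19,-1.59,0.73,0,0,0,1],[1.51,-2.19,0.92,0,0,0,1],[1.79,-2.81,1.07,0,0,0,1],[2.03,-3.47,1.2,0,0,0,1],[2.22,-4.14,1.29,0,0,0,1],[2.37,-4.82,1.35,0,0,0,1],[2.47,-5.52,1.37,0,0,0,1],[2.52,-6.23,1.37,0,0,0,1],[2.52,-6.23,1.37,0,0,0,1]],
])

```text
time: 11.8
position: [584.7, -23.7, 188.3]
tcp_rot: [0.951, 0.043, 0.307, -0.013]
wrist_force: [12.4, -0.1, 3.4]
opening: 18.1
grip_force: 30.3
```

>>> apply_moves([
  [[-0.03,0.49,0.01,0,0,0,1],[-0.09,0.99,0,0,0,0,1],[-0.17,1.48,-0.02,0,0,0,1],[-0.27,1.96,-0.06,0,0,0,1],[-0.39,2.44,-0.12,0,0,0,1],[-0.54,2.9,-0.19,0,0,0,1],[-0.54,2.9,-0.19,0,0,0,1]],
])

```text
time: 12.5
position: [577.7, 4.7, 185.4]
tcp_rot: [0.951, 0.043, 0.306, -0.013]
wrist_force: [3.7, -1.4, 7.9]
opening: 18.3
grip_force: 30.5
```

Run:
```python
from h import *
a,r,h,s=lev(); print(a,r,h,s["position"],s["opening"],s["grip_force"],s["wrist_force"],s["time"])
for c in ("top","scene","wrist","top","scene","wrist"):
    im=vision.snapshot(c); cv2.imwrite(f"pics/{c}3.png",im[:,:,::-1])
    for l in ("notch","axis","bolt_knob"):
        for d in vision.tip_of(c,l)[:1]:
            q=local(P,d["position"]); print(c,l,q.round(1),np.arctan2(q[1],q[0]).round(3),round(d["conf"],2))
K=np.vstack([cv2.resize(cv2.imread("pics/wrist3.png"),(640,480))]); cv2.imwrite("pics/w3.png",K)
u=proj("scene",ntch(P,0)).astype(int); x=cv2.imread("pics/scene3.png")[u[1]-50:u[1]+50,u[0]-65:u[0]+65]
cv2.imwrite("pics/s3.png",cv2.resize(x,None,fx=6,fy=6,interpolation=cv2.INTER_CUBIC)); print(u)
```

```text
0.25859301124092043 87.71047279331246 63.726205203217475 [577.73977473   4.65719672 185.3909542 ] 18.265664539847158 30.532923638820648 [ 3.65925827 -1.36626103  7.89088685] 12.5
top notch [-48.9   7.3  13.8] 2.992 0.57
top axis [1.2 2.2 0.5] 1.065 0.89
top bolt_knob [-142.3 -411.9   -9. ] -1.904 0.51
scene notch [-45.1   8.   12.7] 2.966 0.74
scene axis [ 2.  -2.9 -2.7] -0.957 0.76
scene bolt_knob [ 0.5 -1.8 -1.9] -1.322 0.75
top notch [-47.1   8.3  18.7] 2.968 0.85
top axis [-0.6  2.  -3.3] 1.843 0.67
top bolt_knob [-95.1   1.2  41.7] 3.129 0.46
scene notch [-47.3   8.7  14.2] 2.959 0.72
scene axis [ 0.1 -1.  -3. ] -1.42 0.84
scene bolt_knob [-63.9  -3.1 -75.5] -3.093 0.31
[297 311]
```

View pics/s3.png

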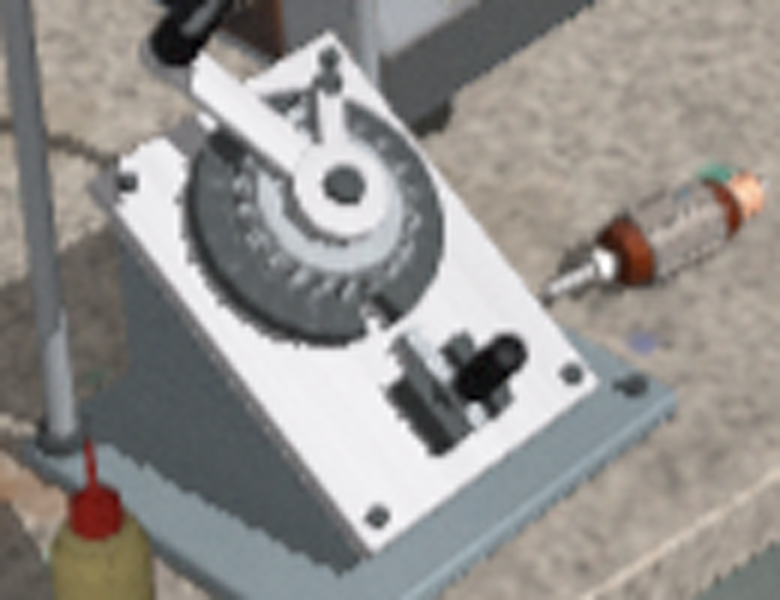

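Scene crop: the notch at (375,308) is just short of the bolt nose at (405,340). The face corners are visible at (330,30), (600,382) and (370,553). I'll refine the stand pose from the corners and re-measure the notch.

Run:
```python
from h import *
im=cv2.imread("pics/scene3.png"); g=cv2.cvtColor(im,cv2.COLOR_BGR2GRAY)
o=np.array([297-65,311-50])
cr=np.array([[330,30],[600,382],[370,553],[115,172]],np.float32)
c0=((cr+.5)/6-.5+o).astype(np.float32)
c1=cv2.cornerSubPix(g,c0.reshape(-1,1,2).copy(),(3,3),(-1,-1),(3,30,.01)).reshape(-1,2); print(c0-c1)
L=[[62,-65,0],[-118,-65,0],[-118,65,0],[62,65,0]]
for c in (c0,c1):
    r=least_squares(lambda v:np.r_[[proj("scene",world(v,l))-q for l,q in zip(L,c)]].ravel(),P,x_scale=[1,1,.01],loss='soft_l1'); p=r.x
    print("pose",p.round(3),r.fun.round(1))
    for n in [(375,300),(375,312)]:
        q=(np.array(n)+.5)/6-.5+o
        s=least_squares(lambda v:proj("scene",world(p,[v[0],v[1],14]))-q,[-48,5]).x; print(n,s.round(1),np.arctan2(s[1],s[0]))
    for th in (0,-.05,-.1,-.15): print(th,((proj("scene",ntch(p,th))-o+.5)*6).round())
    print("nose",((proj("scene",world(p,[-56,0,10]))-o+.5)*6).round(),"boltknobtop",((proj("scene",world(p,[-90,0,61]))-o+.5)*6).round(),"hub",((proj("scene",world(p,[0,0,34]))-o+.5)*6).round(),p)
```

```text
[[-0.24523926 -0.75109863]
 [ 1.8042603   0.95596313]
 [ 0.25357056  1.8885803 ]
 [ 0.          0.        ]]
pose [ 5.24984e+02 -2.30550e+01  8.40000e-02] [ 0.5 -0.4  0.4  0.1  0.2 -0.1 -4.   0.3]
(375, 300) [-41.3   5.5] 3.008597926246056
(375, 312) [-45.1   8.8] 2.949474719188421
0 [396. 308.]
-0.05 [392. 310.]
-0.1 [387. 313.]
-0.15 [382. 315.]
nose [404. 328.] boltknobtop [511. 349.] hub [341. 188.] [ 5.24984323e+02 -2.30545356e+01  8.44971897e-02]
pose [ 5.27585e+02 -2.43260e+01  8.70000e-02] [-0.1 -1.8  1.9  0.2  0.2  0.9 -4.2 -0.4]
(375, 300) [-43.2   6.2] 2.9989161876863264
(375, 312) [-47.    9.5] 2.9428132399581104
0 [394. 303.]
-0.05 [390. 306.]
-0.1 [385. 308.]
-0.15 [380. 311.]
nose [403. 323.] boltknobtop [509. 344.] hub [339. 184.] [ 5.27585027e+02 -2.43259683e+01  8.66038189e-02]
```

```bash
cat >> h.py <<'E'
P=np.array([526,-23.,.085])
E
python3 - <<'E'
from h import *
for x in arc(P,.27,.41,3): print(x)
E
```

```text
[-0.13, 0.37, -0.07]
[-0.27, 0.73, -0.14]
[-0.42, 1.09, -0.23]
```

>>> apply_moves([
  [[-0.13,0.37,-0.07,0,0,0,1],[-0.27,0.73,-0.14,0,0,0,1],[-0.42,1.09,-0.23,0,0,0,1],[-0.42,1.09,-0.23,0,0,0,1],[-0.42,1.09,-0.23,0,0,0,1]],
])

```text
time: 14.2
position: [572.5, 15.4, 182.2]
tcp_rot: [0.952, 0.043, 0.304, -0.013]
wrist_force: [-1.5, -2.5, 10.0]
opening: 18.5
grip_force: 31.0
```

Run:
```python
from h import *
a,r,h,s=lev(); print(a,r,h,s["position"],s["wrist_force"],s["time"])
for c in ("top","scene","top","scene"):
    im=vision.snapshot(c); cv2.imwrite(f"pics/{c}4.png",im[:,:,::-1])
    for l in ("notch",):
        for d in vision.tip_of(c,l)[:1]:
            q=local(P,d["position"]); print(c,l,q.round(1),np.arctan2(q[1],q[0]).round(3),round(d["conf"],2))
x=cv2.imread("pics/scene4.png")[261:361,232:362]
cv2.imwrite("pics/s4.png",cv2.resize(x,None,fx=6,fy=6,interpolation=cv2.INTER_CUBIC))
```

```text
0.4078240033223065 86.4735236023998 63.60750431132282 [572.46989331  15.41044898 182.15883679] [-1.49294927 -2.54524607  9.97941572] 14.2
top notch [ 0.6  2.  -0.3] 1.262 0.25
scene notch [-47.7  -0.5  15.3] -3.131 0.69
top notch [-48.2  -1.8  17.9] -3.104 0.72
scene notch [-47.2   3.2  14.5] 3.073 0.95
```

View pics/s4.png

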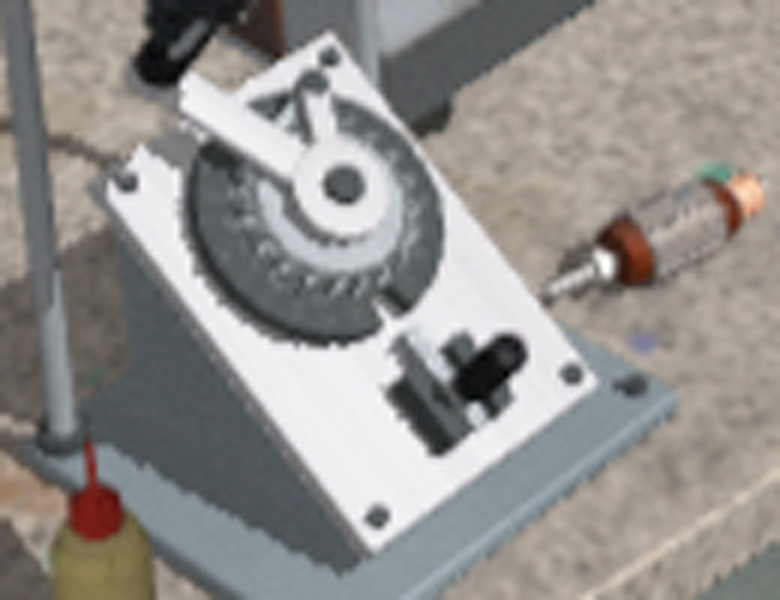

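The notch now sits in line with the bolt at (385,303), reading within ±0.03 rad. I'll back the lever off a little the loose way, release and retreat.

>>> apply_moves([
  [[0.2,-0.5,0.1,0,0,0,1],[0.4,-0.95,0.2,0,0,0,1],[0.4,-0.95,0.2,0,0,0,1],[0.4,-0.95,0.2,0,0,0,-1],[0.4,-0.95,0.2,0,0,0,-1],[0.4,-0.95,0.2,0,0,0,-1],[0.4,-0.95,0.2,0,0,0,-1],[-0.2,-1,1.2,0,0,0,-1],[-0.9,-1.05,2.2,0,0,0,-1],[-1.6,-1.1,3.1,0,0,0,-1],[-1.6,-1.1,3.1,0,0,0,-1]],
])

```text
time: 15.7
position: [565.0, 5.2, 207.6]
tcp_rot: [0.953, 0.044, 0.299, -0.014]
wrist_force: [0.2, 0.4, 0.3]
opening: 85.6
grip_force: 0.0
```

Run:
```python
from h import *
s=bot.read_state(); print(s["time"],s["opening"],s["position"],local(P,s["position"]),np.round(s["q"],2),s["wrist_force"])
for t in (15,25):
  for h in (43+45,46):
    pos,R=target(P,[-90,0,h],tilt=np.radians(t)); print(t,h,pos,row(pos,R))
```

```text
15.7 85.61527713823654 [565.04551497   5.16969856 207.56232709] [87.33147242 24.75312304 70.1592003 ] [ 0.16 -0.3  -0.16  2.21 -0.16  0.63 -1.39] [0.20927079 0.40481191 0.31923251]
15 88 [418.68880449 -32.14348279 102.60934083] [-14.64, -3.73, -10.5, -1.36, 14.79, -0.4]
15 46 [442.69204132 -30.09827975  68.20495497] [-12.24, -3.53, -13.94, -1.36, 14.79, -0.4]
25 88 [415.50128682 -32.41507619 101.75215332] [-14.95, -3.76, -10.58, -2.24, 24.75, -0.39]
25 46 [439.50452365 -30.36987316  67.34776746] [-12.55, -3.55, -14.02, -2.24, 24.75, -0.39]
```

>>> apply_moves([
  [[-4,0,1,-0.7,8,-0.1,-1],[-8,-1.5,-1,-1.5,16,-0.2,-1],[-12.6,-3.5,-5.5,-2.2,24.8,-0.4,-1],[-12.6,-3.5,-5.5,-2.2,24.8,-0.4,-1],[-12.6,-3.5,-5.5,-2.2,24.8,-0.4,-1],[-12.6,-3.5,-5.5,-2.2,24.8,-0.4,-1]],
])

```text
time: 16.3
position: [438.6, -29.4, 151.1]
tcp_rot: [0.995, 0.042, 0.086, -0.004]
wrist_force: [0.7, 0.5, 1.0]
opening: 85.1
grip_force: 0.0
```

Run:
```python
from h import *
im=vision.snapshot("wrist"); cv2.imwrite("pics/w5.png",im[:,:,::-1])
for l in ["lever_knob","axis","notch","bolt_knob"]:
    for d in vision.tip_of("wrist",l)[:1]:
        q=local(P,d["position"]); print(l,np.round(d["position"],1),q.round(1),np.arctan2(q[1],q[0]).round(3),round(d["conf"],2))
s=bot.read_state(); print(s["time"],s["position"],local(P,s["position"]),np.round(s["q"],2),s["wrist_force"])
for n,x in [("notch",ntch(P,0)),("hub",world(P,[0,0,34])),("bolttop",world(P,[-90,0,61])),("nose",world(P,[-56,0,12]))]: print(n,proj("wrist",x))
for t in (15,25):
    pos,R=target(P,[-90,0,46],tilt=np.radians(t)); print(t,pos,row(pos,R))
```

```text
lever_knob [441.3 -32.3  86.6] [-85.7  -2.1  43.6] -3.117 0.38
notch [486.4 -17.8  86.3] [-48.    8.5  16.9] 2.965 0.71
bolt_knob [441.  -34.3  85.3] [-86.8  -4.   42.8] -3.095 0.89
16.55 [438.64723423 -29.29659741 151.28880833] [-50.5082189    1.14218276  97.97830951] [ 0.17 -0.24 -0.13  2.14 -0.06  1.06 -1.42] [0.11116751 0.1950123  0.36288141]
notch [331.4364376  178.41150514]
hub [332.3662655  118.47630631]
bolttop [331.53939769 277.79126283]
nose [331.3294002  187.36623924]
15 [442.69204132 -30.09827975  68.20495497] [0.4, -0.08, -8.31, 0.81, -10.08, -0.03]
25 [439.50452365 -30.36987316  67.34776746] [0.09, -0.11, -8.39, -0.04, -0.11, -0.02]
```

View pics/w5.png

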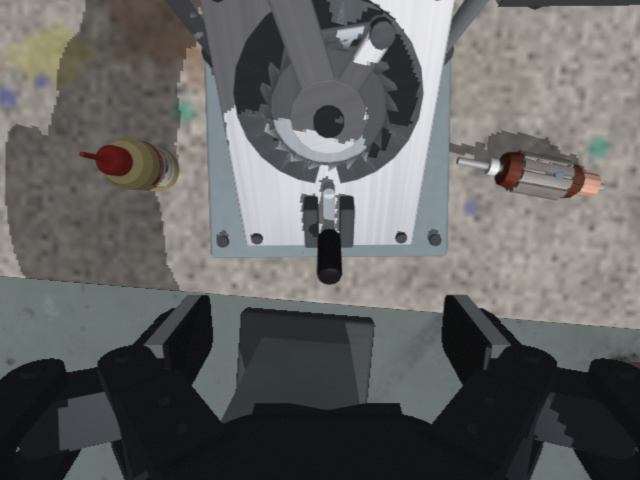

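Wrist view: hub (328,122), notch (328,178), bolt nose (328,192) and bolt knob top (328,275) all lie on one line, so the notch is aligned. I'll take the bolt knob.

>>> apply_moves([
  [[0,0,-3,0,0,0,-1],[0.1,0,-6,0,0,0,-1],[0.1,0,-8.2,0,0,0,-1],[0.1,0,-8.2,0,0,0,-1],[0.1,0,-8.2,0,0,0,1],[0.1,0,-8.2,0,0,0,1],[0.1,0,-8.2,0,0,0,1],[0.1,0,-8.2,0,0,0,1],[0.1,0,-8.2,0,0,0,1],[0.1,0,-8.2,0,0,0,1]],
], newtons=40)

```text
time: 17.55
position: [439.7, -30.5, 69.2]
tcp_rot: [0.995, 0.042, 0.086, -0.004]
wrist_force: [-0.1, -3.7, 5.0]
opening: 11.8
grip_force: 39.0
```

Run:
```python
from h import *
s=bot.read_state(); R=Ro.from_quat(s["tcp_rot"]).as_matrix()
print(s["time"],s["position"],local(P,np.array(s["position"])-19*R[:,2]),s["opening"],s["grip_force"],s["wrist_force"])
print((world(P,[22,0,0])-world(P,[0,0,0]))/10)
```

```text
17.55 [439.66893236 -30.54947001  69.2451145 ] [-88.75039654  -0.18877308  47.45046474] 11.818141125363269 38.995404839515686 [-0.1469793  -3.70560689  5.03039695]
[1.79562821 0.15299704 1.26186816]
```

>>> apply_moves([
  [[0.25,0.02,0.17,0,0,0,1],[0.5,0.04,0.34,0,0,0,1],[0.75,0.06,0.52,0,0,0,1],[1,0.08,0.7,0,0,0,1],[1,0.08,0.7,0,0,0,1]],
])

```text
time: 18.05
position: [447.3, -29.8, 74.7]
tcp_rot: [0.996, 0.042, 0.083, -0.004]
wrist_force: [-4.5, -4.3, 3.8]
opening: 11.5
grip_force: 39.3
```

Run:
```python
from h import *
s=bot.read_state(); R=Ro.from_quat(s["tcp_rot"]).as_matrix()
print(s["time"],s["position"],local(P,np.array(s["position"])-19*R[:,2]),s["opening"],s["grip_force"],s["wrist_force"])
im=vision.snapshot("wrist"); cv2.imwrite("pics/w6.png",im[:,:,::-1])
```

```text
18.05 [447.28301113 -29.79175516  74.65637494] [-79.28297627  -0.09255838  47.44917683] 11.498780786986755 39.33103322982788 [-4.47698928 -4.26971467  3.83580191]
```

View pics/w6.png

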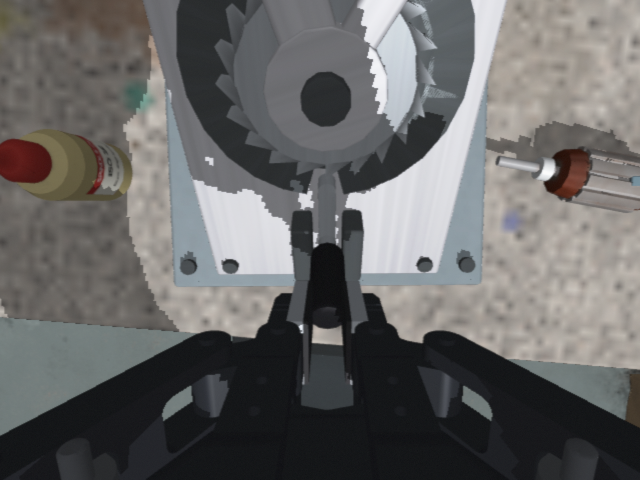

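The fingers hold the knob, and the nose at (327,175) is inside the rim line, entering the notch. I'll keep pushing.

>>> apply_moves([
  [[0.25,0.02,0.17,0,0,0,1],[0.5,0.04,0.34,0,0,0,1],[0.75,0.06,0.52,0,0,0,1],[1,0.08,0.7,0,0,0,1],[1.15,0.1,0.8,0,0,0,1],[1.15,0.1,0.8,0,0,0,1],[1.15,0.1,0.8,0,0,0,1]],
])

```text
time: 18.8
position: [454.0, -29.1, 79.6]
tcp_rot: [0.996, 0.042, 0.078, -0.004]
wrist_force: [-9.4, -4.4, -1.7]
opening: 11.5
grip_force: 39.3
```

Run:
```python
from h import *
s=bot.read_state(); R=Ro.from_quat(s["tcp_rot"]).as_matrix()
print(s["time"],s["position"],local(P,np.array(s["position"])-19*R[:,2]),s["opening"],s["grip_force"],A.T@np.array(s["wrist_force"]))
```

```text
18.8 [454.01391291 -29.13362963  79.61702464] [-7.07301543e+01 -2.10859722e-02  4.75529107e+01] 11.505490680743035 39.2912882566452 [-8.69047235 -4.41024047  4.05944444]
```

>>> apply_moves([
  [[0.25,0.02,0.17,0,0,0,1],[0.4,0.03,0.28,0,0,0,1],[0.4,0.03,0.28,0,0,0,1],[0.4,0.03,0.28,0,0,0,1]],
])

```text
time: 19.2
position: [453.9, -29.1, 79.7]
tcp_rot: [0.996, 0.042, 0.074, -0.004]
wrist_force: [-14.3, -5.8, -5.5]
opening: 11.7
grip_force: 39.3
```

Run:
```python
from h import *
s=bot.read_state(); R=Ro.from_quat(s["tcp_rot"]).as_matrix()
print(s["time"],s["position"],local(P,np.array(s["position"])-19*R[:,2]),s["opening"],s["grip_force"],A.T@np.array(s["wrist_force"]))
```

```text
19.2 [453.90904016 -29.0663165   79.73399168] [-7.05962860e+01  4.24202611e-02  4.76324819e+01] 11.710520763811221 39.26576793193817 [-14.88630277  -5.84436417   3.70197018]
```

>>> apply_moves([
  [[-0.2,0,-0.15,0,0,0,1],[-0.2,0,-0.15,0,0,0,-1],[-0.2,0,-0.15,0,0,0,-1],[-0.2,0,-0.15,0,0,0,-1],[-0.2,0,-0.15,0,0,0,-1],[-0.7,0,3,0,0,0,-1],[-1.2,0,6,0,0,0,-1],[-2,0,9,0,0,0,-1],[-2,0,9,0,0,0,-1]],
])

```text
time: 20.1
position: [447.2, -27.4, 181.2]
tcp_rot: [0.995, 0.042, 0.09, -0.004]
wrist_force: [0.4, 0.1, 0.3]
opening: 85.0
grip_force: 0.0
```

Run:
```python
from h import *
s=bot.read_state(); print(s["time"],s["position"],s["opening"],s["wrist_force"])
for c in ("wrist","scene","top"):
    im=vision.snapshot(c); cv2.imwrite(f"pics/{c}7.png",im[:,:,::-1])
    for l in ["bolt_knob","notch","bottle_mid","armature_mid"]:
        for d in vision.tip_of(c,l)[:1]: print(c,l,np.round(d["position"]),local(P,d["position"]).round(1),round(d["conf"],2))
```

```text
20.1 [447.20119684 -27.37959991 181.15276574] 85.014527930521 [0.4340899  0.0571376  0.28424293]
wrist bolt_knob [454. -29.  97.] [-69.2   0.4  44.3] 0.58
wrist notch [486. -18.  86.] [-48.5   8.9  17.5] 0.59
wrist bottle_mid [491. 119.  46.] [-57.8 144.1 -24.9] 0.65
wrist armature_mid [ 512. -188.   19.] [ -77.5 -163.2  -44.6] 0.67
scene bolt_knob [449. -35.  94.] [-75.5  -5.6  45.4] 0.71
scene notch [488. -24.  83.] [-49.3   2.7  13.5] 0.98
scene armature_mid [ 505. -189.   22.] [ -81.8 -163.6  -38.3] 0.79
top bolt_knob [486. -27.  87.] [-48.5  -0.3  17.6] 0.63
top notch [486. -28.  86.] [-49.3  -1.5  16.8] 0.88
top bottle_mid [492. 117.  53.] [-53.3 142.6 -19.8] 0.52
top armature_mid [ 514. -185.   19.] [ -76.  -160.4  -45.6] 0.62
```

View pics/wrist7.png

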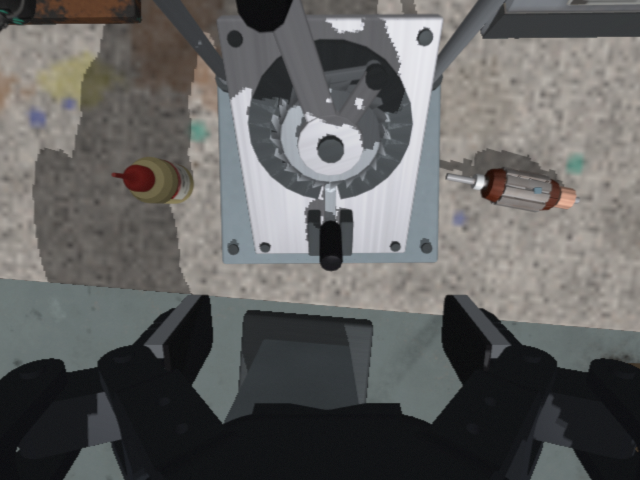

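The bolt nose at (331,195) is seated in the notch and the knob stands about 20 mm up the slope. The bystanders haven't moved and the gripper is clear, so I'm handing in.

```bash
python3 -c "
from cell import bot
print(bot.sign_off())"
```

```text
the job is handed in; nothing more can be done
None
```

The job is done and handed in: the lever ran clockwise to its stop with the plate staying put, two anticlockwise strokes brought the notch to the bolt, and the bolt slid about 18 mm fully home, with the bottle and armature unmoved and the pulley never approached.

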